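Tuck a repair patch under a lapped panel edge and hold it for tacking

ROBOT

A 6-joint arm with a two-finger parallel gripper is mounted at the origin on the work surface. World frame = base frame: x ahead of the robot, y to its left, z up, the work surface at z = 0. Lengths are in m, angles in rad, forces in N, time in s.
With the tool pointing down it reaches from about 0.35 to 0.85 m from the base axis. Payload 8.1 kg.
Tool frame: the origin (TCP) lies at the very end of the fingers, on their centre line; the grasp point (between the pads) lies 19 mm behind it; z points along the fingers, y is the line along which they close (so a half turn about z gives the same grasp; the last joint's range is limited). The gripper opens to 93 mm and grips with 3 to 60 N. Pads are 15 mm wide; open, the fingers measure 128 mm over their backs; the gripper's body (75 mm by 188 mm) begins 65 mm behind the grasp point.
Start: joints at [-1.336, 0.13, 1.488, -0, 1.523, -0.085], TCP at [0.189, -0.57, 0.219] pointing down, gripper open.
Joint ranges: [-2.96, 2.96], [-0.89, 2.26], [0.02, 2.5], [-1.34, 4.48], [0, 2.73], [-2.66, 2.66]. Speed limits (rad/s): [2.39, 2.39, 2.79, 3.14, 3.14, 3.14].

INTERFACE

Orientations are given as a rotation vector (axis times angle).
In Python, from plant import read_state, eyes, workorder gives the robot as it stands. The module is installed in compiled form; this text tells all that it offers.
- The arm moves only by the tool play_rows, never from a script. Its argument "targets" is one flat list of numbers, 4 for each row, row after row: the shift along the tool's x, y, z in cm, then the turn about the tool's z in degrees. In form: [dx, dy, dz, roll, dx, dy, dz, roll, ...]. A call has 1 to 8 rows; each row is the pose to reach, as a shift and turn from the pose commanded when the call began, along the tool's axes at that moment; what a row does not reach only later rows make up. A row lasts 1/12 s, in which the tool goes at most 41.7 mm and 7.16 degrees, less where a joint would pass 70% of its speed; a pose out of reach is approached as far as the arm can. A call with a gripper value outside its range is refused whole. "grip" is the finger opening in cm, from 0 to 9.3, set as the call begins (left out, the last holds). The fingers move at their own pace and stop on an object; "grip_force" is the grip in N (left out, the last holds). Time passes only in rows, so rows that repeat a pose let the fingers close. It gives the time, the measured TCP pose, the force, the opening and the grip force at its end, in the units of the state.
- read_state(): the state, without advancing time (a new reading comes with each control period).
- eyes.read_camera(name): name is "side" or "top" or "wrist"; returns a dict with "image" (400x640x3 uint8, red, green, blue), "vfov" (degrees; the focal length in pixels is half the picture's height over the tangent of half this angle, whatever the lens; pixels are square), "cx", "cy" (the principal point, pixels), "cam_to_world" (4x4, takes a point from camera to world coordinates); the wrist camera has in their place "T_tool_cam" (4x4, takes a point from camera to tool coordinates, whose origin is the TCP and whose axes are the flange's). Camera axes: x right, y up, looking along -z (the intrinsics and any distortion apply to the point x, -y, -z); pixel columns grow to the right and rows downward; lengths in m; the calibration is good to about 2 mm. The wrist camera is an equidistant fisheye: a pixel r from the principal point sees the ray r / f radians off the axis. A picture is of the moment at which its call begins: read the wrist's pose just before it. There is no depth.
- workorder.close_job(): hands the job in; it is judged then, once.
The state is a dict: "t": time; "q": joint angles; "dq": joint speeds; "joint_torque": joint torques, N m; "tool_pos": TCP position; "orientation": TCP orientation; "force": force on the tool from outside, world axes, zero at the start; "wrist_torque": the same for the moment, N m; "opening": finger opening in m; "gripper_force": force on a finger pad.
Only numpy, scipy, OpenCV 4.12 (cv2) and the standard library are available. Lean on these libraries where they do the work, as an engineer would, in place of code of your own. Each camera call takes 0.05 s, during which the arm holds its last target. There are 200 camera calls.

TASK

Take the steel patch by its yellow magnet block and slide its front edge under the raised lip of the white car panel, without lifting the lip, easing it in until you feel it meet the hidden shoulder. The patch should lie square to the panel and centred on it. Finish while still gripping the block, keeping the patch snug against the shoulder and pressed firmly flat on the table, ready for tacking; leave the hammer, spool and spare magnet alone.

Things in the scene. Friction and masses are not known exactly. Their poses are not given: they have to be found in the camera images.
- patch_grip (a point): Centre of the yellow magnet block fixed on the steel patch: 24 mm (x) by 40 mm (y) by 42 mm high, its top 46 mm above the patch's underside; this point is 25 mm above the underside. x points to the front edge that goes under the lip, 72 mm from this point; the back edge is 28 mm behind; z is up.
- patch_edge (a point): Middle of the front edge of the steel patch, at its underside; same axes as patch_grip.
- patch: Loose flat sheet of bare steel, 100 mm (x) by 110 mm (y), 4 mm thick, lying flat on the table, with the magnet block rigidly on it (one body, 0.2 to 0.4 kg); origin at the middle of the sheet's underside, 22 mm ahead (x) of the block's centre; same axes as patch_grip.
- panel: White car panel, fixed, 130 mm wide (y), 160 mm long (x); origin on the table under the mouth, at the middle of the lip's front end (to 4 mm). x points into the mouth (the way the patch is pushed), z up. Behind x = 65 mm it lies on a wooden packer under two clamps up to 44 mm high. The hidden fixed shoulder under the lip lies 25 to 42 mm behind the mouth, square to x.
- lap_mouth (a point): Middle of the mouth of the lip, 7 mm above the table; axes as the panel's. The lip's underside is 7 mm above the table, so that the 4 mm patch has 3 mm of room; the first 8 mm of the lip turn up a little (about 25 degrees) as a lead-in, to 13 mm above the table.
- lap (a joint): Lift of the lip (rad) about its hinge line 65 mm behind the mouth: 0 as it lies, positive when its front is lifted. A light spring and its own weight keep it down: about 0.6 N at the mouth starts to lift it.
- hammer: Bystander: hammer lying on the table, 240 mm long.
- wire_spool: Bystander: spool of copper wire, 90 mm across and 42 mm high; origin at the centre of its underside.
- magnet: Bystander: spare yellow magnet, 60 by 60 by 18 mm; origin at the centre of its underside.
- table_top (a point): A point on top of the dark steel welding table (z = 0), which is level.
Things that resemble listed ones, but are neither listed nor needed, are in the scene too. Leave any green or red look-alike of the patch alone.

How it is judged:
On the way, in this order (a step that is already met when the one before it is completed fails the run):
1. the patch's front edge is under the lip (10 mm or more past the mouth), low, the lip down (x of patch_edge in the frame of panel above 0.01 m and height (world z) of patch_edge below 0.004 m and value of joint lap below 0.04 rad), for 0.04 s.
2. the patch meets the hidden shoulder (2 N or more) (contact force between patch and panel above 2 N), for 0.05 s.
At the end, for the whole second after the job is handed in: Front edge under the lip and still pushed against the shoulder (over 1 N), centred within 8 mm, square within 0.06 rad, flat (tilt under 0.035 rad, edge under 3 mm high); lip down (under 0.03 rad); pressed on the table with over 7 N in all (its weight is 2 to 4 N); still held by the fingers (3 N) (x of patch_edge in the frame of panel above 0.022 m and contact force between patch and panel above 1 N and y of patch_edge in the frame of panel between -0.008 and 0.008 m and angle between the x axis of patch_grip and the x axis of panel, either way round below 0.06 rad and angle between patch_grip's own z axis and vertical below 0.035 rad and height (world z) of patch_edge below 0.003 m and value of joint lap below 0.03 rad and contact force between patch and table above 7 N and contact force between the fingers and patch above 3 N); the arm keeps its last pose, push and grip.
It fails at once if the lip is lifted by more than 0.08 rad (5 mm at its front) (value of joint lap above 0.08 rad).
It fails at once if the patch is rammed into the shoulder (over 50 N) (contact force between patch and panel above 50 N).
It fails at once if the hammer is moved by more than 20 mm (distance of hammer from where it was at the start of the episode above 0.02 m).
It fails at once if the spool is moved by more than 20 mm (distance of wire_spool from where it was at the start of the episode above 0.02 m).
It fails at once if the spare magnet is moved by more than 20 mm (distance of magnet from where it was at the start of the episode above 0.02 m).
It also fails if it takes over 54 s, if anything falls off the work surface, if the arm or the gripper's body presses on something with over 40 N, if the wrist force passes 120 N, or if a joint passes its speed limit or range.

## Working session

There is one attempt and no reset: what is moved stays moved. The work goes in short steps, Python scripts to look and compute and a tool call to move; the robot and the scene stay as the last step left them, time stands still between calls to the robot, and variables do not carry over. Pictures are saved under pics/ and viewed, at most 10 in all, crops included, and the job is handed in when it is done.

Besides the shell and the picture viewer there is one more tool, called after "Request:" as name(argument=value, ...) on one line, values as JSON. play_rows: Moves the arm, as the interface text tells. Its arguments: {"type":"object","properties":{"targets":{"type":"array"},"grip":{"type":"number"},"grip_force":{"type":"number"}},"required":["targets"]}

```bash
mkdir -p pics
cat > h.py <<'E'
import numpy as np, cv2
from scipy.spatial.transform import Rotation as R
from plant import read_state, eyes, workorder
def snap(n,f):
    s=read_state(); c=eyes.read_camera(n); cv2.imwrite(f'pics/{f}.png',c['image'][:,:,::-1])
    if 'cam_to_world' in c: T=np.array(c['cam_to_world'])
    else:
        W=np.eye(4); W[:3,:3]=R.from_rotvec(s['orientation']).as_matrix(); W[:3,3]=s['tool_pos']; T=W@np.array(c['T_tool_cam'])
    np.savez(f'pics/{f}.npz',T=T,v=c['vfov'],c=[c['cx'],c['cy']],fish=n=='wrist'); return c
def ray(f,u,v):
    d=np.load(f'pics/{f}.npz'); F=200/np.tan(np.radians(d['v'])/2); p=(np.array([u,v])-d['c'])/F
    if d['fish']:
        r=np.hypot(*p); p=p/r; k=np.array([p[0]*np.sin(r),-p[1]*np.sin(r),-np.cos(r)])
    else: k=np.array([p[0],-p[1],-1])
    return d['T'][:3,3],d['T'][:3,:3]@k
def at(f,u,v,z):
    o,k=ray(f,u,v); return (o+k*(z-o[2])/k[2]).round(4)
def proj(f,P):
    d=np.load(f'pics/{f}.npz'); F=200/np.tan(np.radians(d['v'])/2)
    k=d['T'][:3,:3].T@(np.array(P)-d['T'][:3,3]); k=np.array([k[0],-k[1],-k[2]])
    if d['fish']: r=np.hypot(k[0],k[1]); p=k[:2]/r*np.arctan2(r,k[2])
    else: p=k[:2]/k[2]
    return (p*F+d['c']).round(1)
E
python3 -c "
from h import *
for n in ['top','side','wrist']: c=snap(n,n+'0'); print(n,c['vfov'],c['cx'],c['cy'],[k for k in c])
print(read_state())"
```

```text
top 46.13222827730624 317.77435498529985 193.54726798440714 ['image', 'vfov', 'cx', 'cy', 'cam_to_world']
side 48.57116287478526 321.1137108371388 198.80954763373867 ['image', 'vfov', 'cx', 'cy', 'cam_to_world']
wrist 65.70646984690485 318.74728296437274 200.0098740900629 ['image', 'vfov', 'cx', 'cy', 'T_tool_cam']
{'t': 0.15, 'q': array([-1.33640446e+00,  1.30998042e-01,  1.48901193e+00, -2.59276113e-05,
        1.52298718e+00, -8.53812843e-02]), 'dq': array([ 2.37077939e-04, -2.51308232e-03, -2.67590143e-03,  4.06276470e-05,
        8.73799834e-04, -3.96440739e-04]), 'joint_torque': array([ 4.39513469e-04, -5.60477364e+01, -4.92335451e+01,  7.68597610e-02,
        3.05413571e-02, -7.58120564e-05]), 'tool_pos': array([ 0.18853351, -0.56915872,  0.21783167]), 'orientation': array([-3.10014157e+00, -4.99940393e-01,  2.04695357e-04]), 'force': array([ 1.20461778, -0.75332103, -0.01446924]), 'wrist_torque': array([ 0.00362783,  0.04493205, -0.04079439]), 'gripper_force': 0.0, 'opening': 0.09328515376016404}
```

View pics/top0.png

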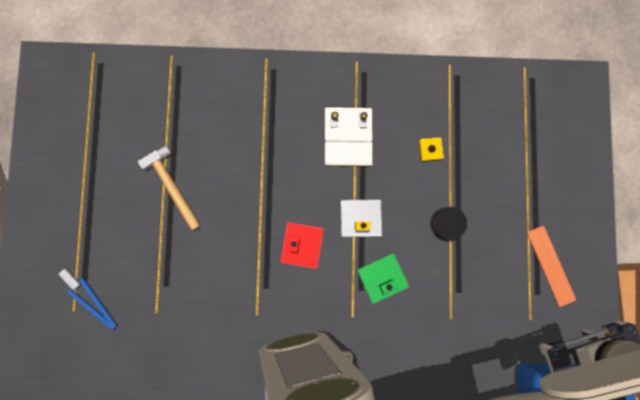

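View pics/side0.png

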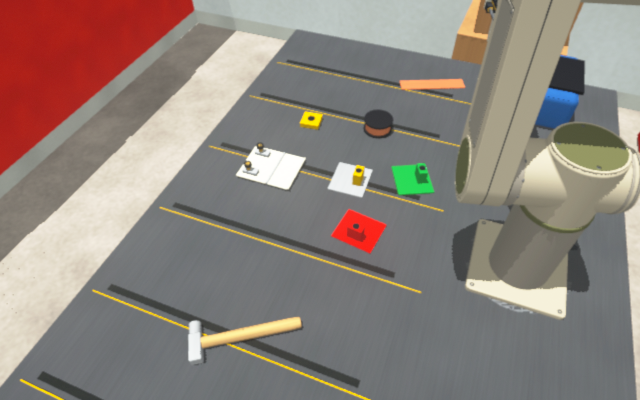

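The top view shows the panel at (325–372, 108–165) with its mouth at row 165. The grey patch is at (341–382, 200–237) with the yellow block at (363, 226). The side view agrees with this. Next I'll segment them for positions.

Run:
```python
from h import *
im=cv2.imread('pics/top0.png'); hsv=cv2.cvtColor(im,cv2.COLOR_BGR2HSV)
def quad(m,box):
    u0,v0,u1,v1=box; k=np.zeros_like(m); k[v0:v1,u0:u1]=m[v0:v1,u0:u1]
    c=max(cv2.findContours(k,cv2.RETR_EXTERNAL,cv2.CHAIN_APPROX_NONE)[0],key=cv2.contourArea)
    return cv2.boxPoints(cv2.minAreaRect(c))
g=((hsv[...,1]<60)&(hsv[...,2]>130)).astype('uint8')
y=((hsv[...,1]>150)&(hsv[...,2]>150)&(abs(hsv[...,0].astype(int)-24)<8)).astype('uint8')
for n,m,b,z in [('patch',g,(330,190,395,245),.004),('panel',g,(315,100,382,175),.010),('block',y,(350,215,376,236),.046),]:
    q=quad(m,b); print(n); P=np.array([at('top0',*p,z) for p in q]); print(q.round(1).tolist(),P[:,:2].tolist(),P.mean(0))
s=read_state(); print(R.from_rotvec(s['orientation']).as_matrix().round(3));
```

```text
patch
[[340.0, 199.0], [381.0, 199.0], [381.0, 236.0], [340.0, 236.0]] [[0.5197, -0.0693], [0.5228, -0.1838], [0.4199, -0.1848], [0.4171, -0.0712]] [ 0.469875 -0.127275  0.004   ]
panel
[[324.0, 107.0], [372.0, 107.0], [372.0, 165.0], [324.0, 165.0]] [[0.7791, -0.0186], [0.7835, -0.1547], [0.6171, -0.1567], [0.6132, -0.0223]] [ 0.698225 -0.088075  0.01    ]
block
[[356.0, 222.0], [369.0, 222.0], [369.0, 230.0], [356.0, 230.0]] [[0.4549, -0.1103], [0.4558, -0.1453], [0.4343, -0.1456], [0.4335, -0.1106]] [ 0.444625 -0.12795   0.046   ]
[[ 0.949  0.314 -0.   ]
 [ 0.314 -0.949  0.001]
 [ 0.    -0.001 -1.   ]]
```

View pics/wrist0.png

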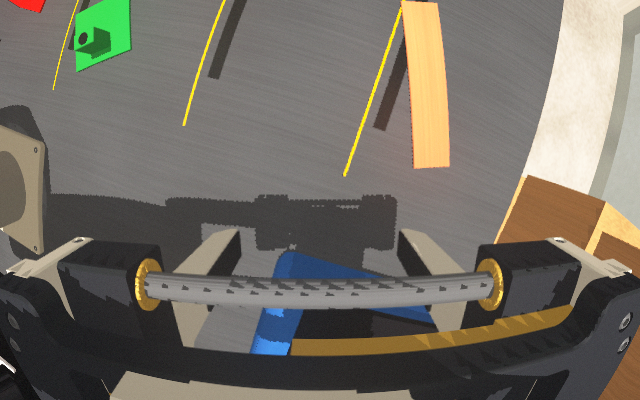

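The wrist camera looks ahead along tool +x. I'll move above and behind the patch, then look from near.

Request:
play_rows(targets=[4,-3.7,0,0,8,-7.4,0,0,11.5,-10.8,0,0,15,-14,0,0,18.5,-17.3,0,0,22,-20.6,0,0,25.5,-24,0,0,29,-27,0,0])

```text
t: 0.82
tool_pos: [0.3485, -0.275, 0.2185]
orientation: [-3.102, -0.499, -0.0]
force: [1.7, -0.1, 0.6]
opening: 0.0934
gripper_force: 0.0
```

Request:
play_rows(targets=[3,-2.5,1,5,6,-5,2,10,7.5,-7.5,3,15,7.5,-7.5,3,18.3,7.5,-7.5,3,18.3,7.5,-7.5,3,18.3,7.5,-7.5,3,18.3])

```text
t: 1.4
tool_pos: [0.3958, -0.1829, 0.189]
orientation: [3.141, 0.003, 0.001]
force: [0.0, 1.1, 0.5]
opening: 0.093
gripper_force: 0.0
```

Run:
```python
from h import *
snap('wrist','w1'); s=read_state(); print(s['t'],s['tool_pos'],s['force'],R.from_rotvec(s['orientation']).as_matrix().round(3)[:,0])
```

```text
1.45 [ 0.39580714 -0.18305659  0.18902485] [-0.16604494 -0.82111263 -0.47626763] [1.    0.001 0.   ]
```

View pics/w1.png

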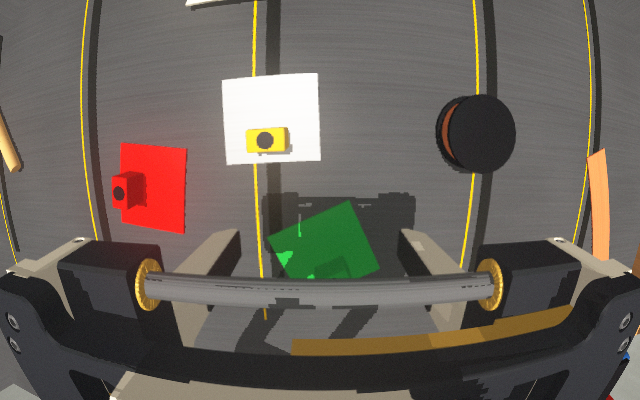

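The wrist view shows the patch corners at about (222,81), (318,73), (321,160), (227,165), with the block top centred near (266,140). The panel's mouth is only just in view at the top. I'll compute the patch and move ahead to see the panel.

Request:
play_rows(targets=[3,-3,0,0,6,-6.5,0,0,9,-6.5,0,0,9,-6.5,0,0,9,-6.5,0,0])

```text
t: 1.87
tool_pos: [0.4863, -0.1175, 0.1878]
orientation: [-3.141, -0.003, 0.003]
force: [0.4, 0.6, -1.3]
opening: 0.0929
gripper_force: 0.0
```

Run:
```python
from h import *
P=[at('w1',*p,.004) for p in [(222,81),(318,72.5),(321,160),(227,165)]]; print(P,np.mean(P,0))
snap('wrist','w2'); s=read_state(); print(s['t'],s['tool_pos'],s['force'])
im=cv2.imread('pics/w2.png'); cv2.imwrite('pics/w2c.png',cv2.resize(im[0:240,160:480],(800,600),interpolation=cv2.INTER_CUBIC))
```

```text
[array([ 0.5146, -0.0707,  0.004 ]), array([ 0.5202, -0.181 ,  0.004 ]), array([ 0.4205, -0.1846,  0.004 ]), array([ 0.4158, -0.0744,  0.004 ])] [ 0.467775 -0.127675  0.004   ]
1.9167 [ 0.4855922  -0.11782672  0.1882335 ] [-0.64805907  0.06513434  0.20615662]
```

View pics/w2c.png

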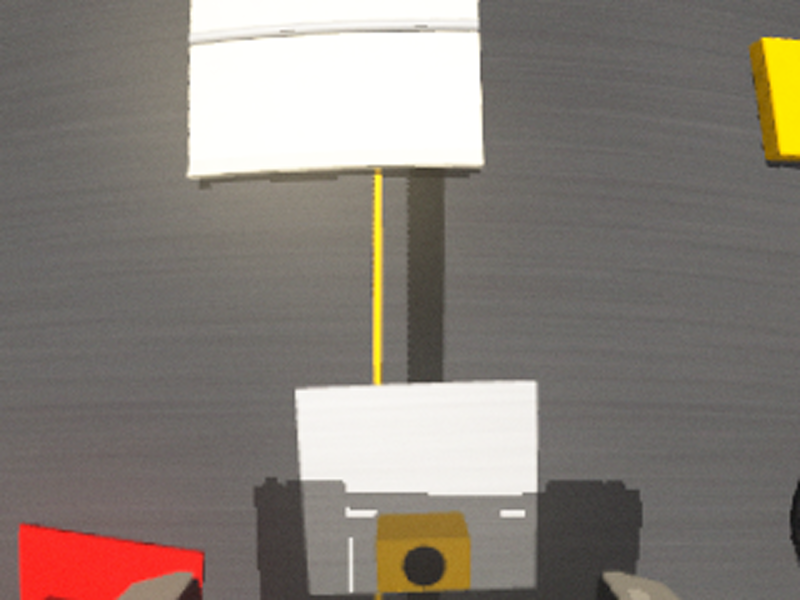

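The crop shows the panel mouth corners at crop (189,180) and (483,165) and the hinge seam at (192,42)–(479,30). The patch front edge runs (296,389)–(537,381).

Run:
```python
from h import *
f=lambda u,v,z: at('w2',160+u/2.5-.3,v/2.5-.3,z)
a,b=f(189,179,.013),f(483,165,.013); c,d=f(192,42,.010),f(479,30,.010)
print('mouth',a,b,(a+b)/2,np.linalg.norm(a-b)); print('seam',c,d,(c+d)/2,np.linalg.norm(c-d))
ang=lambda l,r: np.degrees(np.arctan2(*(r-l)[:2]*[1,-1]))
print(ang(a,b),ang(c,d))
e,g,h,i=f(296,389,.004),f(537,381,.004),f(537,590,.004),f(308,595,.004)
print('front',e,g,(e+g)/2,ang(e,g),np.linalg.norm(e-g)); print('back',h,i)
print('block',[f(*p,.046) for p in [(376,519),(464,514)]])
```

```text
mouth [ 0.6132 -0.0239  0.013 ] [ 0.6168 -0.1532  0.013 ] [ 0.615   -0.08855  0.013  ] 0.12935010630069074
seam [ 0.6801 -0.0229  0.01  ] [ 0.682  -0.1523  0.01  ] [ 0.68105 -0.0876   0.01   ] 0.12941394824361088
1.5948301075826734 0.8412222466852859
front [ 0.5163 -0.0702  0.004 ] [ 0.5204 -0.1799  0.004 ] [ 0.51835 -0.12505  0.004  ] 2.1404139210519038 0.10977659131162709
back [ 0.419  -0.1845  0.004 ] [ 0.4165 -0.073   0.004 ]
block [array([ 0.467 , -0.1075,  0.046 ]), array([ 0.4692, -0.1438,  0.046 ])]
```

Patch grip point is about (0.446, −0.128) with yaw 2.1°. The mouth is about (0.615, −0.0886) with yaw about 1.3°. I'll descend over the block with the fingers closing along y.

Request:
play_rows(targets=[-2,0.5,3,-1,-3.9,1,6,-2.1,-3.9,1,9,-2.1,-3.9,1,12,-2.1,-3.9,1,14,-2.1,-3.9,1,15,-2.1,-3.9,1,15,-2.1])

```text
t: 2.5
tool_pos: [0.4445, -0.1274, 0.0369]
orientation: [-3.14, -0.056, 0.005]
force: [-0.4, -0.7, 0.2]
opening: 0.0935
gripper_force: 0.0
```

Run:
```python
from h import *
snap('wrist','w3'); snap('side','s3'); s=read_state(); print(s['t'],s['tool_pos'],s['force'],R.from_rotvec(s['orientation']).as_matrix().round(3)[:,0])
a=cv2.imread('pics/w3.png')[0:300,120:520]; b=cv2.imread('pics/s3.png')[50:350,200:600]; cv2.imwrite('pics/c3.png',np.hstack([a,b]))
```

```text
2.6 [ 0.44711128 -0.1279489   0.03988178] [0.67913535 0.3434656  0.02028023] [0.999 0.036 0.001]
```

View pics/c3.png

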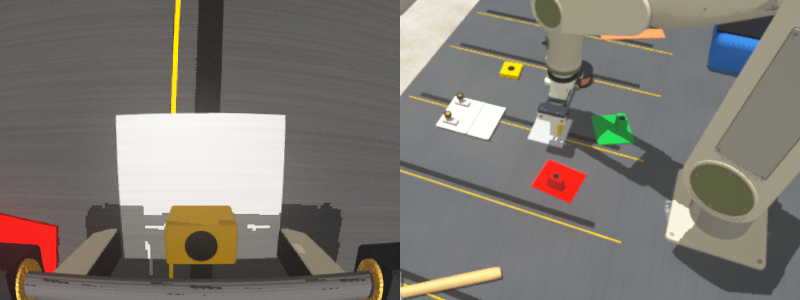

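The fingers straddle the block symmetrically, and the patch is square to the tool. I'll descend the rest of the way and grip.

Request:
play_rows(targets=[0,0,1,0,0,0,2,0,0,0,2.5,0,0,0,2.9,0,0,0,2.9,0,0,0,2.9,0])

```text
t: 3.1
tool_pos: [0.4466, -0.127, 0.0093]
orientation: [-3.141, -0.058, 0.001]
force: [-0.1, -0.6, -0.0]
opening: 0.0929
gripper_force: 0.0
```

Request:
play_rows(targets=[0,0,0,0,0,0,0,0,0,0,0,0,0,0,0,0,0,0,0,0,0,0,0,0,0,0,0,0,0,0,0,0], grip=3, grip_force=40)

```text
t: 3.77
tool_pos: [0.4468, -0.1271, 0.0096]
orientation: [3.141, 0.058, 0.0]
force: [-0.0, -0.3, 0.9]
opening: 0.0441
gripper_force: 0.0
```

Request:
play_rows(targets=[0,0,0,0,0,0,0,0,0,0,0,0,0,0,0,0,0,0,0,0,0,0,0,0])

```text
t: 4.27
tool_pos: [0.4469, -0.1272, 0.0097]
orientation: [3.141, 0.058, 0.0]
force: [-0.5, -1.2, 1.1]
opening: 0.0399
gripper_force: 40.0
```

Gripped (40 mm opening, 40 N). Next I slide flat to about 20 mm short of the mouth, aligned with the panel axis.

Request:
play_rows(targets=[0.8,-0.4,0,0,1.8,-0.85,0,0.2,2.8,-1.3,0,0.4,3.8,-1.75,0,0.7,4.8,-2.2,0,0.7,5.8,-2.6,0,0.7,6.8,-3,0,0.7,7.4,-3.3,0,0.7])

```text
t: 4.93
tool_pos: [0.521, -0.0907, 0.0097]
orientation: [-3.141, -0.04, -0.001]
force: [-5.6, -1.9, 7.5]
opening: 0.0397
gripper_force: 40.0
```

Request:
play_rows(targets=[0.3,-0.1,0,0,0.3,-0.1,0,0,0.3,-0.1,0,0])

```text
t: 5.18
tool_pos: [0.523, -0.0901, 0.0097]
orientation: [-3.141, -0.04, -0.001]
force: [1.3, -0.0, 0.7]
opening: 0.04
gripper_force: 40.0
```

Run:
```python
from h import *
snap('wrist','w4'); s=read_state(); print(s['t'],s['tool_pos'],s['force'],s['wrist_torque'],R.from_rotvec(s['orientation']).as_matrix().round(3)[:,0])
cv2.imwrite('pics/c4.png',cv2.resize(cv2.imread('pics/w4.png')[0:240,160:480],(800,600),interpolation=cv2.INTER_CUBIC))
```

```text
5.2333 [ 0.52281228 -0.09021093  0.00969074] [2.30472314 0.42693487 1.42617237] [ 0.03861508 -0.21924609  0.04120982] [1.    0.025 0.001]
```

View pics/c4.png

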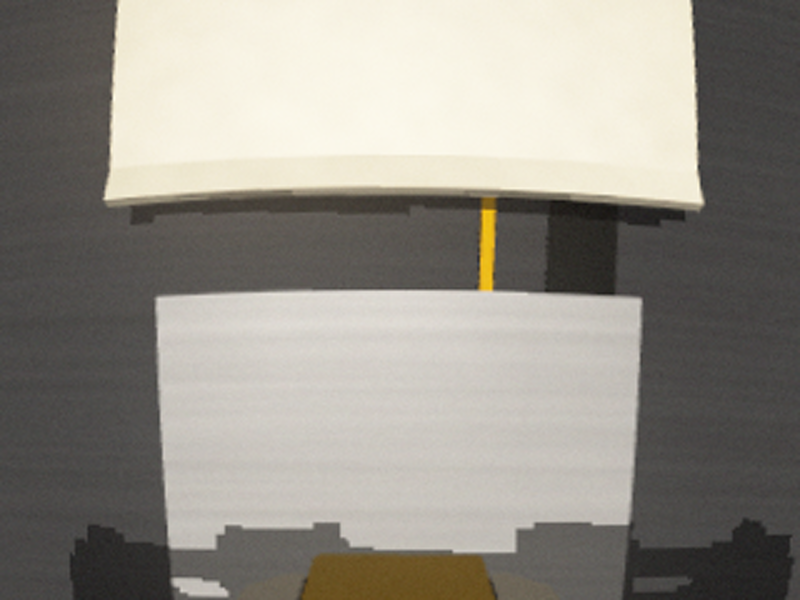

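The crop shows the mouth corners at (105,204) and (703,207), and the patch front corners at (156,298) and (641,298). They look parallel.

Run:
```python
from h import *
f=lambda u,v,z: at('w4',160+u/2.5-.3,v/2.5-.3,z)
for z in (.013,.014):
  a,b=f(105,204,z),f(703,207,z); print(a,b,(a+b)/2,np.degrees((b-a)[0]/-(b-a)[1]))
e,g=f(156,298,.004),f(641,298,.004); print(e,g,(e+g)/2,np.degrees((g-e)[0]/-(g-e)[1]))
```

```text
[ 0.614  -0.0236  0.013 ] [ 0.6169 -0.153   0.013 ] [ 0.61545 -0.0883   0.013  ] 1.2840630648217892
[ 0.6139 -0.024   0.014 ] [ 0.6167 -0.1526  0.014 ] [ 0.6153 -0.0883  0.014 ] 1.2474975321666555
[ 0.5929 -0.0328  0.004 ] [ 0.5957 -0.1422  0.004 ] [ 0.5943 -0.0875  0.004 ] 1.4664367699874947
```

Well aligned: offset about 1 mm and yaw within 0.2°, with a 21 mm gap. I'll insert to about 14 mm past the mouth.

Request:
play_rows(targets=[0.4,0.05,0,0,0.9,0.1,0,0,1.4,0.1,0,0,1.9,0.1,0,0,2.4,0.1,0,0,2.9,0.1,0,0,3.4,0.1,0,0,3.5,0.1,0,0])

```text
t: 5.9
tool_pos: [0.5585, -0.0905, 0.0097]
orientation: [3.141, 0.039, 0.001]
force: [-4.6, -0.5, 8.4]
opening: 0.0398
gripper_force: 40.0
```

Request:
play_rows(targets=[0.1,0,0,0,0.25,0,0,0,0.4,0,0,0,0.55,0,0,0,0.7,0,0,0,0.85,0,0,0])

```text
t: 6.4
tool_pos: [0.566, -0.0902, 0.0096]
orientation: [3.141, 0.039, -0.001]
force: [-4.0, 0.5, 5.4]
opening: 0.0398
gripper_force: 40.0
```

Run:
```python
from h import *
snap('wrist','w5'); s=read_state(); print(s['t'],s['tool_pos'],s['force'],s['wrist_torque'])
cv2.imwrite('pics/c5.png',cv2.resize(cv2.imread('pics/w5.png')[0:240,160:480],(800,600),interpolation=cv2.INTER_CUBIC))
```

```text
6.45 [ 0.56632389 -0.09026996  0.0096904 ] [-1.94011888 -0.29390237  3.54498694] [-0.14241088  0.40928312 -0.04680138]
```

View pics/c5.png

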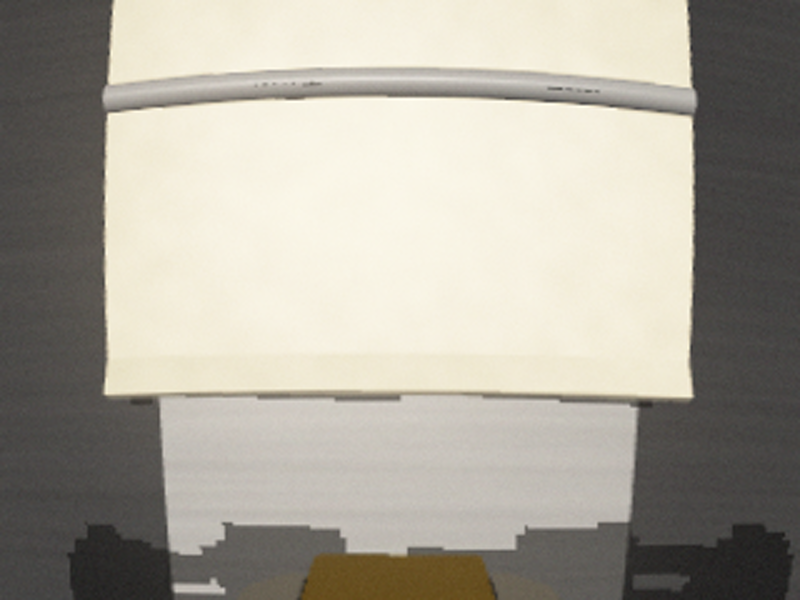

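Patch margins to the lip edges are equal (54 and 55 px), the lip is down, and the patch is about 22 mm past the mouth. From here I creep forward watching the force.

Request:
play_rows(targets=[0.1,0,0,0,0.2,0,0,0,0.3,0,0,0,0.4,0,0,0])

```text
t: 6.78
tool_pos: [0.5699, -0.0902, 0.0097]
orientation: [3.141, 0.039, -0.001]
force: [-3.6, 0.2, 5.6]
opening: 0.0398
gripper_force: 40.0
```

Request:
play_rows(targets=[0.1,0,0,0,0.2,0,0,0,0.3,0,0,0])

```text
t: 7.03
tool_pos: [0.573, -0.0901, 0.0097]
orientation: [3.141, 0.039, -0.0]
force: [-3.3, 0.2, 4.6]
opening: 0.04
gripper_force: 40.0
```

Request:
play_rows(targets=[0.1,0,0,0,0.2,0,0,0])

```text
t: 7.2
tool_pos: [0.5749, -0.0901, 0.0097]
orientation: [3.141, 0.039, -0.001]
force: [-4.4, -0.8, 5.8]
opening: 0.0399
gripper_force: 40.0
```

Request:
play_rows(targets=[0.1,0,0,0,0.2,0,0,0])

```text
t: 7.37
tool_pos: [0.576, -0.09, 0.0097]
orientation: [-3.141, -0.039, 0.004]
force: [-14.0, -0.4, 14.4]
opening: 0.0397
gripper_force: 40.0
```

Request:
play_rows(targets=[0.1,0,0,0,0.2,0,0,0])

```text
t: 7.53
tool_pos: [0.5761, -0.09, 0.0096]
orientation: [-3.141, -0.039, 0.01]
force: [-24.7, -0.9, 20.8]
opening: 0.0395
gripper_force: 40.0
```

Contact at x ≈ 0.576, with force now at −25 N. I'll ease back slightly and settle.

Request:
play_rows(targets=[-0.07,0,0,0,-0.07,0,0,0,-0.07,0,0,0,-0.07,0,0,0,-0.07,0,0,0,-0.07,0,0,0])

```text
t: 8.03
tool_pos: [0.5761, -0.09, 0.0096]
orientation: [-3.141, -0.039, 0.007]
force: [-15.1, 0.0, 14.9]
opening: 0.0397
gripper_force: 40.0
```

Run:
```python
from h import *
snap('wrist','w6'); 
for i in range(3):
  eyes.read_camera('top'); s=read_state(); print(s['t'],s['tool_pos'],s['force'],s['wrist_torque'],R.from_rotvec(s['orientation']).as_matrix().round(4)[:,2])
cv2.imwrite('pics/c6.png',cv2.resize(cv2.imread('pics/w6.png')[0:240,160:480],(800,600),interpolation=cv2.INTER_CUBIC))
```

```text
8.1333 [ 0.57612011 -0.0899771   0.00957854] [-15.53627355   0.10305171  14.33651829] [-0.0837038   2.27583386 -0.12244181] [-4.7e-03  3.0e-04 -1.0e+00]
8.1833 [ 0.57613857 -0.08997269  0.00958213] [-14.96505383   0.06348163  15.14531422] [-0.1346073   2.28909315 -0.14907052] [-4.6e-03  3.0e-04 -1.0e+00]
8.2333 [ 0.57616    -0.08997039  0.00961474] [-15.51725529  -0.24971236  14.70521191] [-0.06107894  2.23657811 -0.07111583] [-4.6e-03  3.0e-04 -1.0e+00]
```

View pics/c6.png

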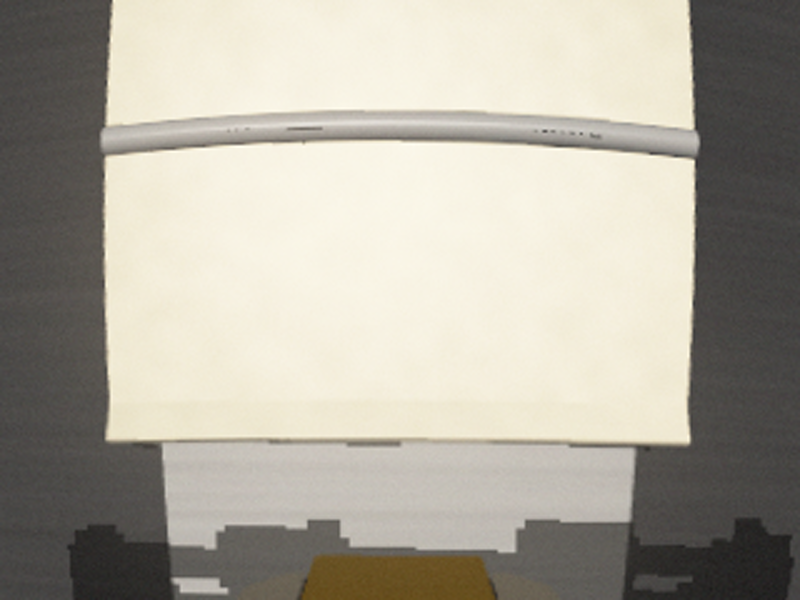

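The patch is centred (lip margins 56 and 55 px) and square, about 32 mm under the lip, with the lip down. Forces are steady at about 15 N forward and 15 N down, so I'm handing in.

```bash
python3 -c "
from h import *
print(workorder.close_job())"
```

```text
the job is handed in; nothing more can be done
None
```

I handed the job in with the patch slid about 32 mm under the lip, centred and square, and still gripped. It is held against the shoulder and table at about 15 N each; the judged result was not shown.

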